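Clear the cutter off the glass kiln and hold its sprung lid just under balance

ROBOT

A 6-joint arm with a two-finger parallel gripper is mounted at the origin on the work surface. World frame = base frame: x ahead of the robot, y to its left, z up, the work surface at z = 0. Lengths are in m, angles in rad, forces in N, time in s.
With the tool pointing down it reaches from about 0.4 to 0.825 m from the base axis. Payload 7 kg.
Tool frame: the origin (TCP) lies between the finger pads, 19 mm behind the fingertips; this is the grasp point; z points along the fingers, y is the line along which they close (so a half turn about z gives the same grasp; the last joint's range is limited). The gripper opens to 88 mm and grips with 3 to 60 N. Pads are 19 mm wide; open, the fingers measure 130 mm over their backs; the gripper's body (78 mm by 193 mm) begins 47 mm behind the grasp point.
Start: joints at [0.288, 0.359, 0.012, 0, -1.224, -0.288], TCP at [0.675, -0, 0.245] pointing down, gripper open.
Joint ranges: [-3.07, 3.07], [-1.43, 2.12], [-1.02, 1.25], [-3.03, 1.67], [-3.05, -0], [-3.03, 3.03]. Speed limits (rad/s): [2.39, 2.39, 3.01, 3.14, 3.14, 3.14].

INTERFACE

Orientations are given as [roll, pitch, yaw] about the fixed x, y, z axes, in that order (R = Rz(yaw) Ry(pitch) Rx(roll)).
In Python, from station import get_state, grab_frame, camera_params, job_done gives the robot as it stands.
- The arm moves only by the shell command python3 -m creep 'ROWS' [FORCE]. ROWS is JSON, a list that holds one entry, the list of rows, each a list of 7 numbers: the finger opening in cm, from 0 to 8.76, then the shift along the tool's x, y, z in cm, then the turn, a rotation vector about the tool's x, y, z in rad. In form: [[[fingers, tx, ty, tz, wx, wy, wz], ...]]. A call has 1 to 20 rows; each row is the pose to reach, as a shift and turn from the pose commanded when the call began, along the tool's axes at that moment; what a row does not reach only later rows make up. A row lasts 1/8 s, in which the tool goes at most 62.5 mm and 10.7 degrees, less where a joint would pass 70% of its speed; a pose out of reach is approached as far as the arm can. A call with a gripper value outside its range is refused whole. The fingers move at their own pace and stop on an object; FORCE is the grip in N (left out, the last holds). Time passes only in rows, so rows that repeat a pose let the fingers close. It gives the time, the measured TCP pose, the force, the opening and the grip force at its end, in the units of the state.
- get_state(): the state, without advancing time (a new reading comes with each control period).
- grab_frame(name): name is "scene" or "side" or "wrist"; returns the picture (384x512x3 uint8, blue, green, red); there is no depth.
- camera_params(name): a dict with "vertical_fov" (degrees; the focal length in pixels is half the picture's height over the tangent of half this angle, whatever the lens; pixels are square), "cx", "cy" (the principal point, pixels), "view" (4x4, takes a point from world to camera coordinates). Camera axes: x right, y down, z forward; pixel columns grow to the right and rows downward; lengths in m; the calibration is good to about 2 mm. The wrist camera is an equidistant fisheye: a pixel r from the principal point sees the ray r / f radians off the axis. A picture is of the moment at which its call begins: read the wrist's pose just before it. camera_params takes no time and is no camera call; for the wrist camera it gives the pose at the moment of the call.
- job_done(): hands the job in; it is judged then, once.
The state is a dict: "t": time; "q": joint angles; "qd": joint speeds; "joint_efforts": joint torques, N m; "eef_pos": TCP position; "ee_rot": TCP orientation; "force": force on the tool from outside, world axes, zero at the start; "moment": the same for the moment, N m; "width": finger opening in m; "gripper_force": force on a finger pad.
Only numpy, scipy, OpenCV 4.12 (cv2) and the standard library are available. Lean on these libraries where they do the work, as an engineer would, in place of code of your own. Each camera call takes 0.05 s, during which the arm holds its last target. There are 200 camera calls.

TASK

The glass cutter has been left on the lid of the fusing kiln: lower it, wheel end down, into the blue cutter jar and leave it standing there. Then take the kiln lid by its handle and raise it a few degrees past its balance point, to feel its springs take over, without letting it fly wide open; ease it back to a few degrees below that point, where it still leans on your hand, and finish holding it there, still and by the handle, so that I can set the prop under it. Do not drop the cutter or the lid, and leave the other things on the bench alone.

Things in the scene. Friction and masses are not known exactly. Their poses are not given: they have to be found in the camera images.
- kiln: bench-top glass fusing kiln in bright steel, fixed: 270 mm deep (x), 300 mm wide (y), base rim 90 mm high, closed lid on it to 137 mm high, flat plain top of the same outline; grey control box 55 mm wide on its right (-y) flank, to 89 mm high. Origin: centre of the underside, on the bench. x points from its front (handle) to its back (hinge), z up.
- lid (a joint): kiln lid angle, rad: 0 shut, grows as its front rises, stop at 1.75. 3 kg, 45 mm thick, sprung level hinge along the kiln's y at the back. BALANCE POINT AT 0.60: below it the lid sinks shut by itself (3.7 N to lift at the handle when shut, 0.9 N at 0.50), above it the springs pull it up, ever harder. It does not stay where it is left. Over 0.95 is flown open.
- lid_handle (a point): middle of the lid's handle: round level wooden bar, 16 mm thick, 130 mm long along the kiln's y, its centre 45 mm in front of the lid's front face, free above and below, a bracket at each end. Shut, it is at x = -0.180, y = 0, z = 0.1145 m in the kiln's frame; it moves on a circle of radius 0.328 m about the hinge. Its axes turn with the lid.
- lid_hinge (a point): point on the lid's hinge line, in the middle: in the kiln's frame x = 0.145, y = 0, z = 0.070 m; fixed to the kiln.
- cutter: pencil glass cutter, 175 mm long, 60 g: square wooden handle 14 x 14 mm, 137 mm long, brass head 11 mm thick, small steel wheel holder at its end. Starts lying flat on the closed lid, wheel roughly towards the robot. Origin: middle of its length on its underside (7 mm off its axis). x points from tail to wheel; it balances about 20 mm from the origin towards the wheel.
- cutter_wheel (a point): the wheel end of the cutter, on its axis, 87.5 mm from the middle; axes as the cutter's.
- cutter_tail (a point): the wooden tail end of the cutter, on its axis, 87.5 mm from the middle; axes as the cutter's.
- jar: blue round stoneware cutter jar, open at the top, loose on the bench, 450 g: 60 mm outside diameter, 50 mm inside, 85 mm high, inner floor (a felt pad) 8 mm above the bench. To the left or right of the kiln. Origin: centre of its underside, z up.
- jar_rim (a point): centre of the jar's mouth, level with its rim, 85 mm above the bench.
- jar_floor (a point): centre of the jar's inner floor, 8 mm above its underside.
- oil_bottle: bystander: amber bottle with black cap, 48 mm in diameter, 120 mm high, on the side of the kiln where the jar is not. Origin: centre of its underside.
- pliers: bystander: glass running pliers with blue handles, about 170 mm long and 13 mm high, lying flat. Origin: near the middle, on the bench; x points to the jaws.
- amber_glass: bystander: sheet of amber glass, 120 x 90 x 5 mm, lying flat. Origin: centre of its underside.
There are look-alikes about, which are no part of the job. Leave any pink or purple look-alike of the cutter alone. There is more than one size of the jar; the job needs the smaller.

How it is judged:
On the way, in this order (a step that is already met when the one before it is completed fails the run):
1. the cutter stands in the jar, wheel end down, let go and at rest (horizontal distance between cutter_wheel and jar_floor below 0.027 m and z of cutter_wheel in the frame of jar below 0.03 m and angle between cutter's own x axis and vertical above 2.5 rad and angle between jar's own z axis and vertical below 0.15 rad and contact force between the fingers and cutter below 0.1 N and linear speed of cutter below 0.05 m/s), for 0.2 s.
2. the lid is raised past its balance point (0.60 rad) to over 0.64 rad, by the gripper (value of joint lid above 0.64 rad and contact force between the fingers and lid above 0.3 N), for 0.1 s.
At the end, for the whole second after the job is handed in: The gripper holds the lid still by its handle (TCP within 80 mm of it) at 0.42 to 0.585 rad, 1 to 10 degrees below the balance point of 0.60; the cutter stands in the upright jar, wheel within 30 mm of its underside, leaning under 0.64 rad; fingers off the cutter, cutter and jar off the lid (value of joint lid between 0.42 and 0.585 rad and velocity of joint lid between -0.05 and 0.05 rad/s and contact force between the fingers and lid above 0.3 N and distance between the grasp point and lid_handle below 0.08 m and contact force between each of cutter, jar and lid below 0.1 N and horizontal distance between cutter_wheel and jar_floor below 0.027 m and z of cutter_wheel in the frame of jar below 0.03 m and angle between cutter's own x axis and vertical above 2.5 rad and angle between jar's own z axis and vertical below 0.15 rad and height (world z) of jar below 0.01 m and contact force between the fingers and cutter below 0.1 N); the arm keeps its last pose, push and grip.
It fails at once if the lid flies open past 0.95 rad (value of joint lid above 0.95 rad).
It fails at once if the lid is dropped or flung (faster than 1.5 rad/s) (velocity of joint lid above 1.5 rad/s or velocity of joint lid below -1.5 rad/s).
It fails at once if the cutter is dropped (over 0.8 m/s while not in the fingers) (linear speed of cutter above 0.8 m/s and contact force between the fingers and cutter below 0.05 N).
It fails at once if a bystander is moved by more than 40 mm (distance of any of oil_bottle, pliers, amber_glass from where it was at the start of the episode above 0.04 m).
It also fails if it takes over 58 s, if anything falls off the work surface, if the arm or the gripper's body presses on something with over 40 N, if the wrist force passes 120 N, or if a joint passes its speed limit or range.

## Working session

There is one attempt and no reset: what is moved stays moved. The work goes in short steps, Python scripts to look and compute and a shell command to move; the robot and the scene stay as the last step left them, time stands still between calls to the robot, and variables do not carry over. Pictures are saved under pics/ and viewed, at most 10 in all, crops included, and the job is handed in when it is done.

```bash
mkdir -p pics
cat > h.py <<'E'
import numpy as np, cv2
from station import *
from scipy.spatial.transform import Rotation as R
def ray(name,u,v,p=None):
    p=p or camera_params(name); V=np.array(p["view"]); f=192/np.tan(np.radians(p["vertical_fov"])/2)
    a=np.array([(u-p["cx"])/f,(v-p["cy"])/f]); 
    if name=="wrist":
        r=np.hypot(*a); d=np.r_[a/r*np.sin(r),np.cos(r)] if r>0 else np.array([0,0,1.])
    else: d=np.r_[a,1]
    Ri=V[:3,:3].T; return -Ri@V[:3,3], Ri@d
def atz(name,u,v,z,p=None):
    o,d=ray(name,u,v,p); return o+d*(z-o[2])/d[2]
def proj(name,X,p=None):
    p=p or camera_params(name); V=np.array(p["view"]); f=192/np.tan(np.radians(p["vertical_fov"])/2)
    c=V[:3,:3]@X+V[:3,3]
    return np.array([p["cx"]+f*c[0]/c[2],p["cy"]+f*c[1]/c[2]])
E
python3 - <<'E'
from h import *
s=get_state();print(s)
ims=[grab_frame(n) for n in("scene","side","wrist")]
cv2.imwrite("pics/scene.png",cv2.resize(ims[0],(800,600)));cv2.imwrite("pics/side.png",cv2.resize(ims[1],(800,600)))
cv2.imwrite("pics/wrist.png",cv2.resize(ims[2],(800,600)))
for n in("scene","side","wrist"):
  p=camera_params(n);print(n,p)
  cv2.imwrite(f"pics/raw_{n}.png",ims[("scene","side","wrist").index(n)])
E
```

```text
{'t': 0.0, 'q': array([ 2.88100353e-01,  3.59369740e-01,  1.10368527e-02, -3.42236081e-04,
       -1.22408988e+00, -2.88118781e-01]), 'qd': array([ 0.00085574, -0.0010413 ,  0.00052755,  0.00080845,  0.00219959,
        0.00204279]), 'joint_efforts': array([-8.00930356e-04, -5.82726967e+01,  2.93058443e+01,  6.99745238e+00,
        6.93249181e-03, -2.06530804e-04]), 'eef_pos': array([ 6.74533232e-01, -2.95144332e-05,  2.44425596e-01]), 'ee_rot': array([ 3.13994183e+00, -1.53732782e-04, -1.57093118e+00]), 'force': array([-0.41780968, -0.48867359, -0.16331165]), 'moment': array([ 0.01508513, -0.00384334,  0.05422257]), 'gripper_force': 0.0, 'width': 0.08767110791296545}
scene {'vertical_fov': 53.188564437735195, 'cx': 254.6814940490381, 'cy': 192.98055984859712, 'view': array([[ 0.26662267,  0.96376582, -0.00823396, -0.14992116],
       [ 0.77873354, -0.2204521 , -0.58734567, -0.38866941],
       [-0.56787888,  0.15018761, -0.8092943 ,  1.56128176],
       [ 0.        ,  0.        ,  0.        ,  1.        ]])}
side {'vertical_fov': 45.55074208836443, 'cx': 252.56732067861387, 'cy': 197.4571112112152, 'view': array([[-0.9669328 , -0.2540379 , -0.02248795,  0.56631437],
       [-0.12938947,  0.56464594, -0.8151278 ,  0.18722777],
       [ 0.21977109, -0.7852641 , -0.57884451,  1.16166863],
       [ 0.        ,  0.        ,  0.        ,  1.        ]])}
wrist {'vertical_fov': 65.70646984690485, 'cx': 254.7858548749454, 'cy': 187.18071745931385, 'view': array([[-9.99997886e-01, -2.04841507e-03, -1.81480322e-04,
         6.75476632e-01],
       [-2.02512189e-03,  9.65584545e-01,  2.60081496e-01,
        -2.99206796e-02],
       [-3.57520263e-04,  2.60081314e-01, -9.65586652e-01,
         3.89323130e-01],
       [ 0.00000000e+00,  0.00000000e+00,  0.00000000e+00,
         1.00000000e+00]])}
```

View pics/scene.png

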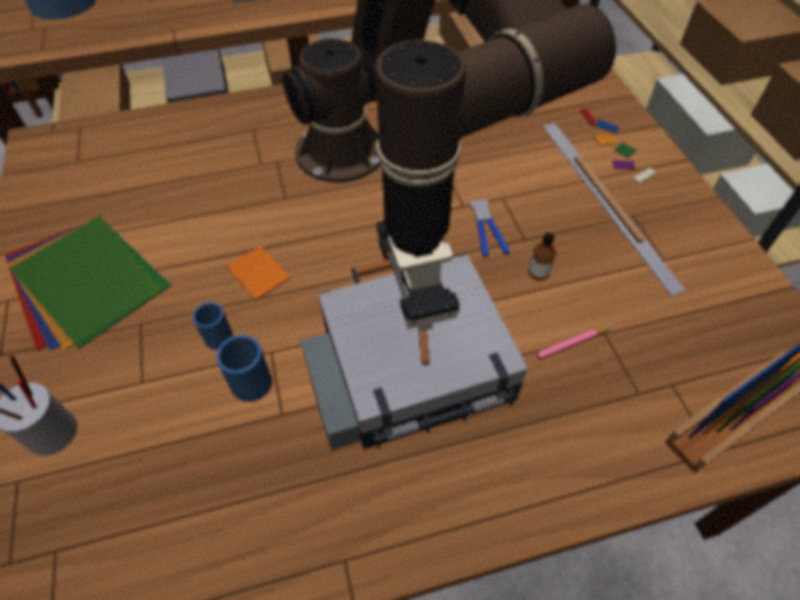

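View pics/side.png

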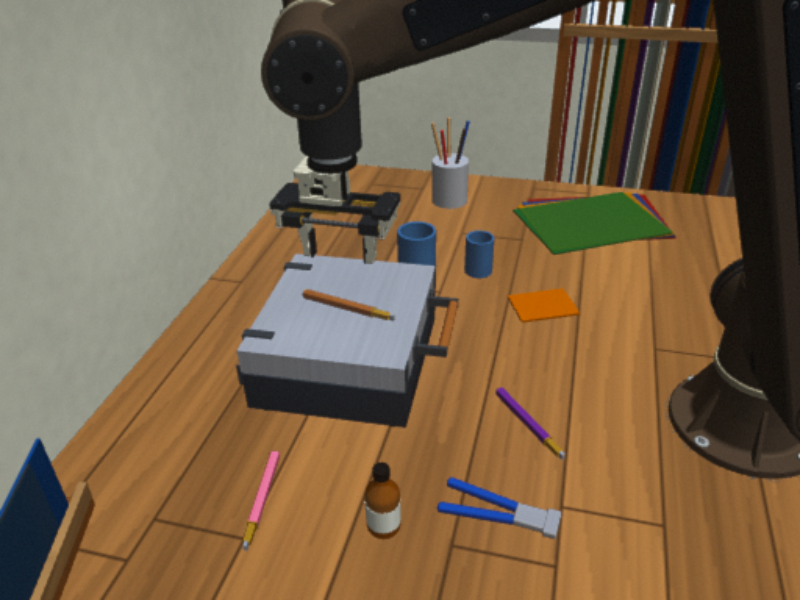

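Side view (800x600 px): the cutter (orange wood, tail ~(305,294), wheel ~(393,317)) lies on the lid. Its look-alikes are pink (262,500) and purple (530,420). There are two jars, small at (479,255) and large at (417,245), so I choose the small one. The handle bar is near (450,325). Next is a close crop of the side view.

Run:
```python
import cv2
a=cv2.imread("pics/raw_side.png")[135:275,150:340]   # u0=150,v0=135
cv2.imwrite("pics/crop1.png",cv2.resize(a,None,fx=4.2,fy=4.2,interpolation=cv2.INTER_CUBIC))
b=cv2.imread("pics/raw_scene.png")[155:290,115:345]  # u0=115 v0=155
cv2.imwrite("pics/crop2.png",cv2.resize(b,None,fx=3.4,fy=3.4,interpolation=cv2.INTER_CUBIC))
```

```text
(no output)
```

View pics/crop1.png

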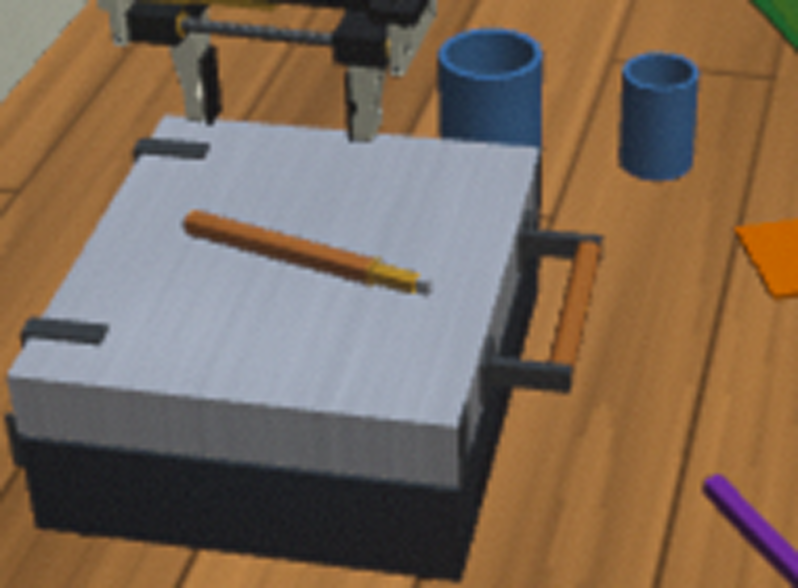

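View pics/crop2.png

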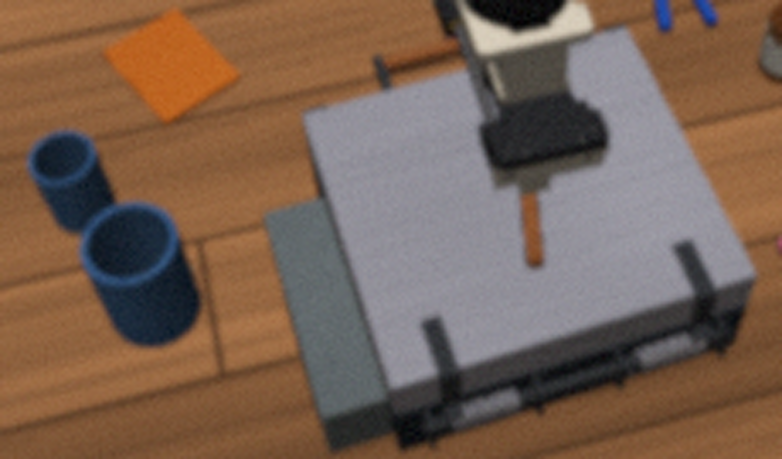

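The crops confirm the choice. In crop 1 the cutter tail is at (190,222) and the wheel at (430,289). The small jar rim is at (660,71), and the lid corners and handle bar are clear. In crop 2 the small jar rim is at (64,158).

Run:
```python
from h import *
from scipy.optimize import least_squares
S=lambda x,y:(x/4.2+150-.4,y/4.2+135-.4)
C=lambda x,y:(x/3.4+115-.4,y/3.4+155-.4)
cs=dict(BR=(S(167,117),C(390,388)),FR=(S(538,150),C(304,114)),FL=(S(457,427),C(628,30)),BL=(S(10,377),C(752,278)))
ps,pc=camera_params("side"),camera_params("scene")
loc=dict(BR=(.135,-.15),FR=(-.135,-.15),FL=(-.135,.15),BL=(.135,.15))
def K(q,l): c,s=np.cos(q[2]),np.sin(q[2]); return np.array([q[0]+c*l[0]-s*l[1],q[1]+s*l[0]+c*l[1],l[2]])
def f(q):
    r=[]
    for k,(a,b) in cs.items():
        X=K(q,(*loc[k],.137)); r+=list(proj("side",X,ps)-a)+list(proj("scene",X,pc)-b)
    return np.array(r)
q=least_squares(f,[.6,0,0]).x;print("kiln",q,np.abs(f(q)).max())
print("handle",K(q,(-.18,0,.1145)),"hinge",K(q,(.145,0,.07)))
print("handle check side px",[ (proj("side",K(q,(-.18,y,.1145)),ps)+.4-[150,135])*4.2 for y in(.065,-.065)])
t=atz("side",*S(191,222),.144,ps);w=atz("side",*S(430,289),.144,ps);print("cut",t,w,np.linalg.norm(t-w),"yaw",np.arctan2(*(w-t)[1::-1]),atz("scene",*C(535,265),.144,pc))
print("jar",atz("side",*S(660,71),.085,ps),atz("scene",*C(64,158),.085,pc),"big",atz("scene",*C(132,243),.1,pc))
```

```text
kiln [0.67016413 0.00809065 0.05002171] 1.5410162499439934
handle [ 0.49038927 -0.0009095   0.1145    ] hinge [0.81498276 0.01534077 0.07      ]
handle check side px [array([559.89908864, 375.69939548]), array([590.24673438, 253.06898466])]
cut [ 0.74426952 -0.00128867  0.144     ] [0.57466753 0.03511468 0.144     ] 0.17346479867273815 yaw 2.930160728154985 [ 0.74291781 -0.00094822  0.144     ]
jar [ 0.49464412 -0.36367656  0.085     ] [ 0.4926541  -0.36011727  0.085     ] big [ 0.60743212 -0.30993048  0.1       ]
```

```bash
python3 -m creep '[[[8.7,-0.85,-2.55,3,0,0,-1.36],[8.7,-0.85,-2.55,5,0,0,-1.36],[8.7,-0.85,-2.55,5,0,0,-1.36],[8.7,-0.85,-2.55,5,0,0,-1.36],[8.7,-0.85,-2.55,5,0,0,-1.36],[8.7,-0.85,-2.55,5,0,0,-1.36],[8.7,-0.85,-2.55,5,0,0,-1.36],[8.7,-0.85,-2.55,5,0,0,-1.36],[8.7,-0.85,-2.55,5,0,0,-1.36]]]' 30
python3 - <<'E'
from h import *
print(get_state()["q"])
cv2.imwrite("pics/side2.png",cv2.resize(grab_frame("side")[110:290,120:360],None,fx=3.3,fy=3.3))
E
```

```text
t: 1.27
eef_pos: [0.7003, 0.0085, 0.195]
ee_rot: [3.141, 0.001, -0.211]
force: [0.6, -0.3, 0.6]
width: 0.0869
gripper_force: 0.0
[ 2.89435413e-01  4.31207771e-01  6.37235215e-03 -1.28541115e-04
 -1.14659950e+00  1.07006581e+00]
```

View pics/side2.png

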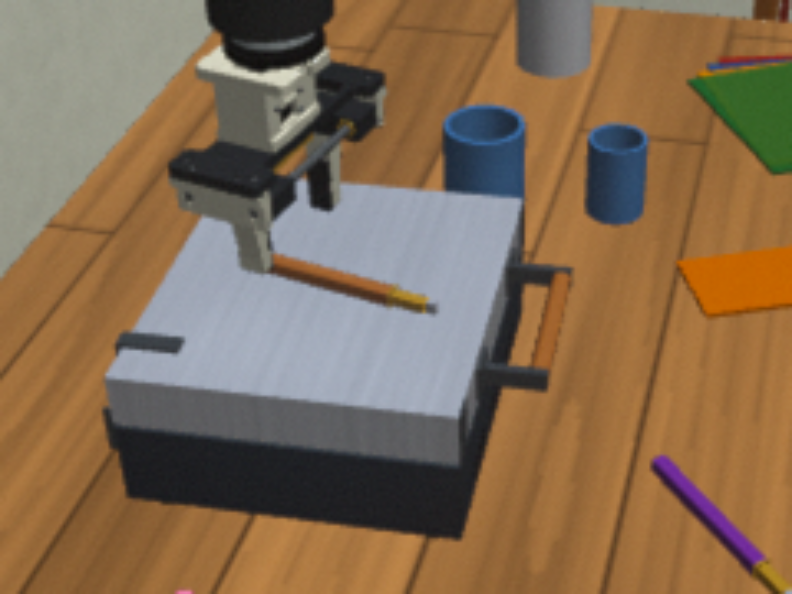

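The fingers straddle the tail half of the cutter and are aligned with it. Descend and grip.

```bash
python3 -m creep '[[[8.7,0,0,2,0,0,0],[8.7,0,0,3.2,0,0,0],[8.7,0,0,3.6,0,0,0],[4,0,0,3.6,0,0,0],[2,0,0,3.6,0,0,0],[0,0,0,3.6,0,0,0],[0,0,0,3.6,0,0,0],[0,0,0,3.6,0,0,0],[0,0,0,3.6,0,0,0],[0,0,0,3.6,0,0,0],[0,0,0,3.6,0,0,0]]]' 30
```

```text
t: 2.7
eef_pos: [0.7005, 0.0085, 0.1593]
ee_rot: [-3.142, 0.0, -0.211]
force: [0.2, -0.0, -0.7]
width: 0.0139
gripper_force: 30.0
```

```bash
python3 -m creep '[[[0,0,0,-3,0,0,0],[0,0,0,-8,0,0,0],[0,-3,0,-14,0,0.1,0],[0,-8,0,-17,0,0.28,0],[0,-12,0,-17,0,0.45,0],[0,-14,0,-17,0,0.62,0],[0,-14,0,-17,0,0.8,0],[0,-14,0,-17,0,0.97,0],[0,-14,0,-17,0,1.14,0],[0,-14,0,-17,0,1.3,0],[0,-14,0,-17,0,1.4,0],[0,-14,0,-17,0,1.4,0]]]'
python3 - <<'E'
from h import *
print(get_state()["q"])
cv2.imwrite("pics/side3.png",cv2.resize(grab_frame("side"),(640,480)))
E
```

```text
t: 4.2
eef_pos: [0.5663, 0.0999, 0.4288]
ee_rot: [3.032, -1.13, -0.237]
force: [0.3, 0.8, -0.8]
width: 0.0136
gripper_force: 30.0
[ 0.6310542  -0.19967341 -1.01620342  1.66609919 -0.86273118 -0.66696738]
```

View pics/side3.png

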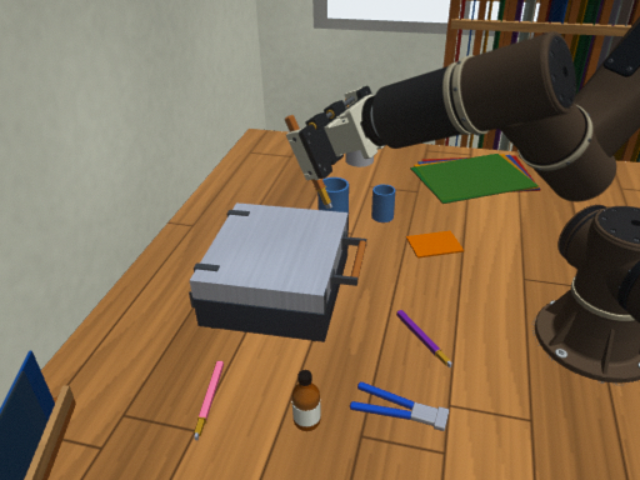

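At this pose the arm is at its joint limits (q3 and q4), so an outward tilt won't finish. I'll fit the arm's geometry and choose a feasible tilt direction at the jar.

```bash
cat > kin.py <<'E'
import numpy as np
from scipy.optimize import least_squares
from scipy.spatial.transform import Rotation as R
rz=lambda a:R.from_euler('z',a).as_matrix(); rx=lambda a:R.from_euler('x',a).as_matrix(); ry=lambda a:R.from_euler('y',a).as_matrix()
# arm plane: x fwd, y left, z up ; pitch down = ry(+)
B=np.array([[0,0,1],[-1,0,0],[0,-1,0.]])  # at q4=q5=q6=0: tool z=fwd, tool x=right(-y), tool y=-z(down)
def fk(q,P):
    H,L1,e,L2,d,o,r0=P
    A=rz(q[0]); F=ry(q[1]-q[2])
    W=np.array([r0,-o,H])+ry(q[1])@[0,0,L1]+F@[L2,0,e]
    T=F@rx(-q[3]*SG[0])@ry(-q[4])@B@rz(q[5]*SG[1])
    return A@(W+T@[0,0,d]),A@T
SG=[1,-1]
D=[([.28810,.35937,.01104,-.0003,-1.22409,-.28812],[.67453,0,.24443],[3.13994,-.00015,-1.57093]),
([.28944,.43121,.00637,-.0001,-1.1466,1.07007],[.7003,.0085,.195],[3.141,.001,-.211]),
([.63105,-.19967,-1.0162,1.6661,-.86273,-.66697],[.5663,.0999,.4288],[3.032,-1.13,-.237])]
def fit():
    def f(P): return np.concatenate([fk(q,P)[0]-p for q,p,_ in D]+[1e-3*(np.array(P)-[.3,.4,0,.4,.25,.19,0])])
    return least_squares(f,[.3,.4,0,.4,.25,.19,0]).x
E
python3 - <<'E'
import kin; from kin import *
for a in(1,-1):
  for b in(1,-1):
    kin.SG[:]=[a,b]; P=fit()
    print(a,b,P.round(4),[np.round(1e3*(fk(q,P)[0]-p),1) for q,p,_ in D],[round(R.from_matrix(fk(q,P)[1].T@R.from_euler('xyz',e).as_matrix()).magnitude(),3) for q,p,e in D])
E
```

```text
1 1 [-0.1329  0.4203 -0.062  -0.3099  0.0918  0.1891  0.8095] [array([ -2.6,   1.9, -28.1]), array([ 2.8,  3.5, 33.4]), array([ 1.7, -5.1, -5.3])] [0.576, 2.14, 1.334]
1 -1 [-0.1329  0.4203 -0.062  -0.3099  0.0918  0.1891  0.8095] [array([ -2.6,   1.9, -28.1]), array([ 2.8,  3.5, 33.4]), array([ 1.7, -5.1, -5.3])] [0.0, 0.001, 0.001]
-1 1 [-0.3147  0.3704 -0.0877 -0.5551 -0.0683  0.1951  1.0654] [array([ -1.5,  -4. , -37. ]), array([ 5.6, -1.8, 44. ]), array([-5.7,  4.2, -7. ])] [0.576, 2.14, 2.478]
-1 -1 [-0.3147  0.3704 -0.0877 -0.5551 -0.0683  0.1951  1.0654] [array([ -1.5,  -4. , -37. ]), array([ 5.6, -1.8, 44. ]), array([-5.7,  4.2, -7. ])] [0.001, 0.001, 2.951]
```

```bash
sed -i 's/H,L1,e,L2,d,o,r0=P/H,L1,e,L2,d,o,r0,a=P/; s/\[0,0,L1\]/[a,0,L1]/; s/,.19,0\]/,.19,0,0]/g' kin.py
python3 - <<'E'
import kin; from kin import *
P=fit(); print(P.round(4),[np.round(1e3*(fk(q,P)[0]-p),1) for q,p,_ in D])
E
```

```text
[-0.063   0.4171  0.1792  0.1095  0.0817  0.1917 -0.0165  0.3766] [array([ 0., -0., -0.]), array([-0.,  0.,  0.]), array([ 0., -0., -0.])]
```

Run:
```python
import kin; from kin import *
# target T in arm-plane frame; tool z at rel. azimuth delta, pitch p below horizontal, tool x up (roll w about tool z), flip -> x down
def wr(T,a):
    M=ry(a).T@T   # = rx(-q4) ry(-q5) B rz(-q6)
    out=[]
    from itertools import product
    f=M[:,2] # = rx(-q4)ry(-q5)[1,0,0] = rx(-q4)[cos q5,0,sin q5]
    q5=-np.arccos(np.clip(f[0],-1,1)); s=np.sin(q5) # negative
    # rx(-q4)[.,0,s] = [., s*sin q4, s*cos q4]
    q4=np.arctan2(f[1]/s,f[2]/s)
    N=(rx(-q4)@ry(-q5)@B).T@M; q6=-np.arctan2(N[1,0],N[0,0])
    return np.round([q4,q5,q6],2)
for flip in(0,1):
  for dl in(-110,-90,-70,-50,50,70,90,110):
    for p in(0,.25):
      r=[]
      for a in(.3,.6,.9):
        z=np.array([np.cos(p)*np.cos(np.radians(dl)),np.cos(p)*np.sin(np.radians(dl)),-np.sin(p)])
        x=np.array([0,0,1.])-z*z[2]; x/=np.linalg.norm(x); x=-x if flip else x
        r.append(wr(np.c_[x,np.cross(z,x),z],a))
      print(flip,dl,p,*r)
```

```text
0 -110 0 [ 1.46 -1.9  -0.32] [ 1.37 -1.86 -0.63] [ 1.29 -1.79 -0.93]
0 -110 0.25 [ 1.22 -1.82 -0.39] [ 1.16 -1.71 -0.67] [ 1.14 -1.58 -0.95]
0 -90 0 [ 1.57 -1.57 -0.3 ] [ 1.57 -1.57 -0.6 ] [ 1.57 -1.57 -0.9 ]
0 -90 0.25 [ 1.33 -1.5  -0.29] [ 1.36 -1.43 -0.59] [ 1.41 -1.38 -0.88]
0 -70 0 [ 1.68 -1.24 -0.32] [ 1.77 -1.28 -0.63] [ 1.85 -1.36 -0.93]
0 -70 0.25 [ 1.42 -1.17 -0.23] [ 1.55 -1.14 -0.55] [ 1.69 -1.16 -0.88]
0 -50 0 [ 1.81 -0.91 -0.38] [ 2.01 -1.01 -0.73] [ 2.15 -1.16 -1.02]
0 -50 0.25 [ 1.5  -0.84 -0.18] [ 1.77 -0.86 -0.58] [ 1.99 -0.95 -0.95]
0 50 0 [-1.81 -0.91 -2.76] [-2.01 -1.01 -2.41] [-2.15 -1.16 -2.12]
0 50 0.25 [-1.5  -0.84 -2.96] [-1.77 -0.86 -2.56] [-1.99 -0.95 -2.2 ]
0 70 0 [-1.68 -1.24 -2.82] [-1.77 -1.28 -2.51] [-1.85 -1.36 -2.21]
0 70 0.25 [-1.42 -1.17 -2.92] [-1.55 -1.14 -2.59] [-1.69 -1.16 -2.26]
0 90 0 [-1.57 -1.57 -2.84] [-1.57 -1.57 -2.54] [-1.57 -1.57 -2.24]
0 90 0.25 [-1.33 -1.5  -2.85] [-1.36 -1.43 -2.56] [-1.41 -1.38 -2.26]
0 110 0 [-1.46 -1.9  -2.82] [-1.37 -1.86 -2.51] [-1.29 -1.79 -2.21]
0 110 0.25 [-1.22 -1.82 -2.75] [-1.16 -1.71 -2.47] [-1.14 -1.58
[... 415 characters left out ...]
1.16  2.26]
1 -50 0 [ 1.81 -0.91  2.76] [ 2.01 -1.01  2.41] [ 2.15 -1.16  2.12]
1 -50 0.25 [ 1.5  -0.84  2.96] [ 1.77 -0.86  2.56] [ 1.99 -0.95  2.2 ]
1 50 0 [-1.81 -0.91  0.38] [-2.01 -1.01  0.73] [-2.15 -1.16  1.02]
1 50 0.25 [-1.5  -0.84  0.18] [-1.77 -0.86  0.58] [-1.99 -0.95  0.95]
1 70 0 [-1.68 -1.24  0.32] [-1.77 -1.28  0.63] [-1.85 -1.36  0.93]
1 70 0.25 [-1.42 -1.17  0.23] [-1.55 -1.14  0.55] [-1.69 -1.16  0.88]
1 90 0 [-1.57 -1.57  0.3 ] [-1.57 -1.57  0.6 ] [-1.57 -1.57  0.9 ]
1 90 0.25 [-1.33 -1.5   0.29] [-1.36 -1.43  0.59] [-1.41 -1.38  0.88]
1 110 0 [-1.46 -1.9   0.32] [-1.37 -1.86  0.63] [-1.29 -1.79  0.93]
1 110 0.25 [-1.22 -1.82  0.39] [-1.16 -1.71  0.67] [-1.14 -1.58  0.95]
```

```bash
python3 -m creep '[[[0,0,0,0,0,-0.18,0],[0,0,0,0,0,-0.36,0],[0,0,0,0,0,-0.54,0],[0,0,0,0,0,-0.72,0],[0,0,0,0,0,-0.9,0],[0,0,0,0,0,-1.13,0],[0,0,0,0,0,-1.13,0],[0,0,0,0,0,-1.13,0]]]'; python3 -c "
from station import *;print(get_state()['q'].round(4).tolist(),get_state()['eef_pos'].round(4),get_state()['ee_rot'].round(3))"
```

```text
t: 5.25
eef_pos: [0.5689, 0.0996, 0.4259]
ee_rot: [3.093, 0.005, -0.337]
force: [-0.2, -0.6, -1.7]
width: 0.0134
gripper_force: 30.0
[0.5303, 0.1536, 0.1234, 0.028, -1.5809, 0.7032] [0.5689 0.0996 0.4259] [ 3.093  0.005 -0.337]
```

```bash
python3 -m creep '[[[0,0,4,0,0,0,0.18],[0,0,10,1,0,0,0.36],[0,0,16,2,0,0,0.54],[0,0.3,22,2.6,0,0,0.72],[0,0.3,28,2.6,0,0,0.9],[0,0.3,34,2.6,0,0,1.08],[0,0.3,37,2.6,0,0,1.26],[0,0.3,37,2.6,0,0,1.44],[0,0.3,37,2.6,0,0,1.62],[0,0.3,37,2.6,0,0,1.8],[0,0.3,37,2.6,0,0,1.98],[0,0.3,37,2.6,0,0,2.16],[0,0.3,37,2.6,0,0,2.34],[0,0.3,37,2.6,0,0,2.52],[0,0.3,37,2.6,0,0,2.7],[0,0.3,37,2.6,0,0,2.88],[0,0.3,37,2.6,0,0,3.0],[0,0.3,37,2.6,0,0,3.0]]]'; python3 -c "
from station import *;print(get_state()['q'].round(4).tolist(),get_state()['eef_pos'].round(4),get_state()['ee_rot'].round(3))"
```

```text
t: 7.5
eef_pos: [0.4473, -0.2511, 0.4194]
ee_rot: [-3.094, -0.007, 2.95]
force: [-0.7, 0.2, -0.6]
width: 0.0137
gripper_force: 30.0
[-0.093, 0.016, -0.0512, 0.0472, -1.5151, -1.6717] [ 0.4473 -0.2511  0.4194] [-3.094 -0.007  2.95 ]
```

```bash
cat > plan.py <<'E'
import kin; from kin import *
from scipy.spatial.transform import Slerp
from station import get_state
def wr(T,a):
    M=ry(a).T@T; f=M[:,2]; q5=-np.arccos(np.clip(f[0],-1,1)); s=np.sin(q5); q4=np.arctan2(f[1]/s,f[2]/s)
    N=(rx(-q4)@ry(-q5)@B).T@M; return np.round([q4,q5,-np.arctan2(N[1,0],N[0,0])],2)
def target(h,p):
    z=np.array([np.cos(p)*np.cos(h),np.cos(p)*np.sin(h),-np.sin(p)]); x=np.array([0,0,1.])-z*z[2]; x/=np.linalg.norm(x)
    return np.c_[x,np.cross(z,x),z]
def rel(Rt,p):
    s=get_state(); R0=R.from_euler('xyz',s["ee_rot"]).as_matrix()
    return (R0.T@(np.array(p)-s["eef_pos"])*100).round(2), R.from_matrix(R0.T@Rt).as_rotvec().round(3)
E
python3 - <<'E'
from plan import *
R0=R.from_euler('xyz',get_state()["ee_rot"]).as_matrix()
for h in(.6,.84,1.0):
  T=target(h,.15); s=Slerp([0,1],R.from_matrix([R0,T]))
  print(h,rel(T,[.45,-.38,.36]))
  for t in np.linspace(0,1,6):
    q1=-.09-.55*t; print("  ",wr(rz(-q1)@s(t).as_matrix(),.07+.4*t))
E
```

```text
0.6 (array([ -2.75, -12.3 ,   6.52]), array([-1.639,  0.716,  1.855]))
   [ 0.05 -1.51 -1.67]
   [-0.3  -1.51 -1.91]
   [-0.64 -1.48 -2.12]
   [-0.98 -1.42 -2.32]
   [-1.3  -1.33 -2.51]
   [-1.58 -1.21 -2.69]
0.84 (array([ -2.75, -12.3 ,   6.52]), array([-1.49 ,  0.866,  1.674]))
   [ 0.05 -1.51 -1.67]
   [-0.27 -1.55 -1.88]
   [-0.59 -1.57 -2.08]
   [-0.91 -1.55 -2.28]
   [-1.21 -1.5  -2.48]
   [-1.48 -1.42 -2.69]
1.0 (array([ -2.75, -12.3 ,   6.52]), array([-1.388,  0.954,  1.551]))
   [ 0.05 -1.51 -1.67]
   [-0.25 -1.58 -1.86]
   [-0.56 -1.62 -2.05]
   [-0.86 -1.63 -2.25]
   [-1.14 -1.62 -2.45]
   [-1.41 -1.56 -2.67]
```

```bash
python3 -m creep '[[[0,-0.2,-0.9,0.5,-0.11,0.06,0.12],[0,-0.4,-1.8,0.9,-0.21,0.12,0.24],[0,-0.6,-2.6,1.4,-0.32,0.19,0.36],[0,-0.8,-3.5,1.9,-0.43,0.25,0.48],[0,-1,-4.4,2.3,-0.53,0.31,0.6],[0,-1.2,-5.3,2.8,-0.64,0.37,0.72],[0,-1.4,-6.1,3.3,-0.75,0.43,0.84],[0,-1.6,-7,3.7,-0.85,0.49,0.96],[0,-1.8,-7.9,4.2,-0.96,0.56,1.08],[0,-2,-8.8,4.7,-1.06,0.62,1.2],[0,-2.2,-9.7,5.1,-1.17,0.68,1.32],[0,-2.4,-10.5,5.6,-1.28,0.74,1.43],[0,-2.6,-11.4,6.1,-1.38,0.8,1.55],[0,-2.75,-12.3,6.5,-1.49,0.866,1.674],[0,-2.75,-12.3,6.5,-1.49,0.866,1.674],[0,-2.75,-12.3,6.5,-1.49,0.866,1.674]]]'
python3 - <<'E'
from h import *
print(get_state()["q"].round(4).tolist(),get_state()["eef_pos"],get_state()["ee_rot"])
cv2.imwrite("pics/side4.png",np.hstack([cv2.resize(grab_frame("side")[:300,100:500],None,fx=1,fy=1),grab_frame("scene")[0:300,0:400]]))
E
```

```text
t: 9.5
eef_pos: [0.4504, -0.38, 0.3602]
ee_rot: [3.129, -1.419, 0.853]
force: [0.1, -0.9, -0.1]
width: 0.0137
gripper_force: 30.0
[-1.1696, 0.4993, 0.1995, -1.279, -1.9358, -2.7518] [ 0.45036308 -0.38000941  0.36023065] [ 3.12918782 -1.41890427  0.85299809]
```

View pics/side4.png

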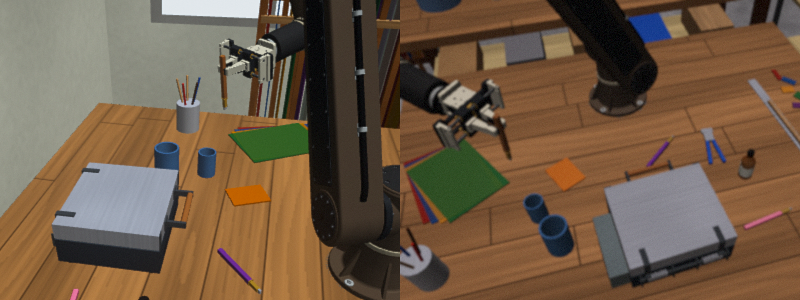

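The cutter hangs nearly upright, wheel down, held near its tail. Side crop: wheel at ~(225,107). Scene crop: wheel at ~(510,158). Next I'll work out the shift to a point over the jar.

Run:
```python
from h import *
from plan import rel
s=get_state(); R0=R.from_euler('xyz',s["ee_rot"]).as_matrix()
w=s["eef_pos"]+R0@[-.130,0,.0145]; t=s["eef_pos"]+R0@[.045,0,.0145]
print("wheel",w,"px side",proj("side",w)-[100,0],"scene",proj("scene",w)+[400,0]," tail px",proj("side",t)-[100,0],proj("scene",t)+[400,0],"xaxis",R0[:,0])
j=np.array([.4937,-.362]); hd=np.array([np.cos(.853),np.sin(.853)])
for z in(.115,.012):
  W=np.r_[j-.005*hd,z]; print(z,rel(R0,s["eef_pos"]+W-w)[0], W-w)
```

```text
wheel [ 0.44754151 -0.38384904  0.22985065] px side [224.89369162 109.48806378] scene [509.55598643 160.33142579]  tail px [222.09093965  56.14842393] [495.67367239 116.41855282] xaxis [0.09943081 0.11379302 0.98851639]
0.115 [-10.72   1.97   5.89] [ 0.04286986  0.01808275 -0.11485065]
0.012 [-20.9    1.95   7.45] [ 0.04286986  0.01808275 -0.21785065]
```

```bash
python3 -m creep '[[[0,-1,1,3,0,0,0],[0,-5,2,5.9,0,0,0],[0,-8.5,2,5.9,0,0,0],[0,-10.7,2,5.9,0,0,0],[0,-10.7,2,5.9,0,0,0],[0,-10.7,2,5.9,0,0,0]]]'
python3 - <<'E'
from h import *
s=get_state();print(s["q"].round(4).tolist())
R0=R.from_euler('xyz',s["ee_rot"]).as_matrix(); w=s["eef_pos"]+R0@[-.130,0,.0145]
a=grab_frame("side");b=grab_frame("scene")
u=proj("side",w).astype(int);v=proj("scene",w).astype(int); print(u,v,proj("side",w),proj("scene",w),w)
c=lambda im,p: cv2.resize(im[p[1]-45:p[1]+45,p[0]-45:p[0]+45],None,fx=4.4,fy=4.4,interpolation=cv2.INTER_CUBIC)
cv2.imwrite("pics/over.png",np.hstack([c(a,u),c(b,v)]))
E
```

```text
t: 10.35
eef_pos: [0.4936, -0.3624, 0.2465]
ee_rot: [3.138, -1.42, 0.843]
force: [0.0, -0.0, -0.8]
width: 0.0136
gripper_force: 30.0
[-1.0949, 0.6335, 0.1305, -1.2564, -1.8083, -2.5725]
[308 143] [128 194] [308.6548658  143.00191832] [128.49086486 194.94442652] [ 0.49022337 -0.3662844   0.11581666]
```

View pics/over.png

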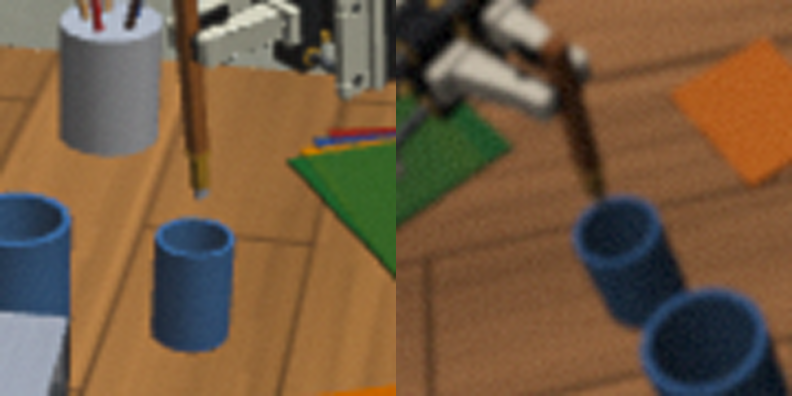

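The wheel at (203,195) in the left crop sits over the small jar's mouth, centre (195,237), as predicted. Lower it straight down.

```bash
python3 -m creep '[[[0,-2.5,0,0.4,0,0,0],[0,-5,0,0.75,0,0,0],[0,-7.5,0,1.15,0,0,0],[0,-9,0,1.4,0,0,0],[0,-10.1,0,1.55,0,0,0],[0,-10.1,0,1.55,0,0,0],[0,-10.1,0,1.55,0,0,0]]]'
```

```text
t: 11.32
eef_pos: [0.4935, -0.3619, 0.1439]
ee_rot: [-3.139, -1.421, 0.836]
force: [0.7, -0.5, -1.5]
width: 0.0134
gripper_force: 30.0
```

```bash
python3 -m creep '[[[2,0,0,0,0,0,0],[3,0,0,0,0,0,0],[5,0,0,0,0,0,0],[8.7,0,0,0,0,0,0],[8.7,0,0,0,0,0,0],[8.7,0,0,0,0,0,0],[8.7,0,0,-2,0,0,0],[8.7,0,0,-5,0,0,0],[8.7,0,0,-9,0,0,0],[8.7,1,0,-13,0,0,0],[8.7,1,0,-13,0,0,0]]]'
python3 - <<'E'
from h import *
a=grab_frame("side");b=grab_frame("scene")
c=lambda im,p: cv2.resize(im[p[1]-45:p[1]+45,p[0]-45:p[0]+45],None,fx=4.4,fy=4.4,interpolation=cv2.INTER_CUBIC)
cv2.imwrite("pics/in.png",np.hstack([c(a,(308,143)),c(b,(128,194))]))
s=get_state();print(s["q"].round(3),s["eef_pos"],s["ee_rot"])
E
```

```text
t: 12.7
eef_pos: [0.4052, -0.4602, 0.1732]
ee_rot: [3.137, -1.418, 0.84]
force: [1.2, 0.0, -0.3]
width: 0.087
gripper_force: 0.0
[-1.237  0.801  0.255 -1.162 -1.907 -2.488] [ 0.40721619 -0.45756387  0.17248495] [-3.13348497 -1.42055746  0.82858645]
```

View pics/in.png

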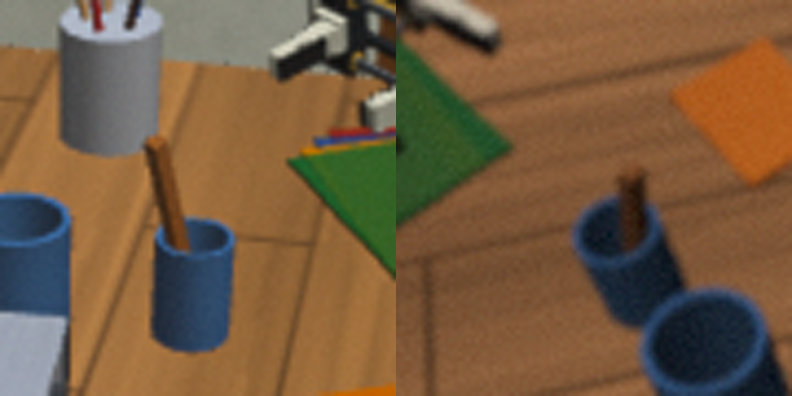

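The cutter stands in the small jar, leaning slightly on the rim: side crop tail (155,140), entering the mouth at (180,245). Now plan the way to the handle.

Run:
```python
from plan import *
R0=R.from_euler('xyz',get_state()["ee_rot"]).as_matrix()
T=np.array([[.05,-.9987,0],[-.9987,-.05,0],[0,0,-1]]); M=R.from_euler('xyz',[3.1416,0,2.95]).as_matrix()
for G,n,p in((T,"T",[.49,-.001,.35]),(M,"M",[.42,-.30,.40])):
  s=Slerp([0,1],R.from_matrix([R0,G])); print(n,rel(G,p))
  for t in np.linspace(0,1,7):
    q1=-1.24+(1.64 if n=="T" else 1.2)*t; print("  ",wr(rz(-q1)@s(t).as_matrix(),.55-.3*t))
```

```text
T (array([ 23.43, -24.47,  36.34]), array([-1.608, -0.664,  1.869]))
   [-1.16 -1.91 -2.48]
   [-1.32 -1.41 -2.92]
   [-1.27 -0.92  2.87]
   [-0.82 -0.58  2.03]
   [-0.11 -0.66  0.91]
   [ 0.1  -1.    0.19]
   [-0.   -1.32 -0.35]
M (array([24.36, -9.64,  9.01]), array([ 1.454, -0.823, -1.692]))
   [-1.16 -1.91 -2.48]
   [-1.02 -1.85 -2.24]
   [-0.86 -1.75 -2.05]
   [-0.68 -1.63 -1.9 ]
   [-0.48 -1.5  -1.8 ]
   [-0.26 -1.39 -1.75]
   [ 0.   -1.32 -1.72]
```

```bash
python3 -m creep '[[[8.7,6,0,0,0,0,0],[8.7,12,0,0,0,0,0],[8.7,18,0,0,0,0,0],[8.7,22,-1,1,0.11,-0.06,-0.13],[8.7,24,-2,2,0.22,-0.13,-0.26],[8.7,24,-3,3,0.33,-0.19,-0.39],[8.7,24,-4,4,0.45,-0.25,-0.52],[8.7,24,-5,5,0.56,-0.32,-0.65],[8.7,24,-6,6,0.67,-0.38,-0.78],[8.7,24,-7,7,0.78,-0.44,-0.91],[8.7,24,-8,8,0.89,-0.51,-1.04],[8.7,24,-9,9,1.01,-0.57,-1.17],[8.7,24,-9.6,9,1.12,-0.63,-1.3],[8.7,24,-9.6,9,1.23,-0.7,-1.43],[8.7,24,-9.6,9,1.34,-0.76,-1.56],[8.7,24,-9.6,9,1.45,-0.82,-1.69],[8.7,24,-9.6,9,1.454,-0.823,-1.692],[8.7,24,-9.6,9,1.454,-0.823,-1.692]]]'
python3 - <<'E'
from plan import *
T=np.array([[.05,-.9987,0],[-.9987,-.05,0],[0,0,-1]])
print(get_state()["q"].round(3),rel(T,[.4904,-.0009,.25]))
E
```

```text
t: 15.05
eef_pos: [0.4208, -0.2988, 0.3965]
ee_rot: [3.139, -0.001, 2.951]
force: [-0.8, -0.6, 0.5]
width: 0.0873
gripper_force: 0.0
[-0.238  0.03  -0.065 -0.002 -1.477 -1.523] (array([-1.21, 30.54, 14.71]), array([ 2.000e-03,  1.000e-03, -1.811e+00]))
```

```bash
python3 -m creep '[[[3.2,0,3,0,0,0,-0.18],[3.2,0,8,0,0,0,-0.36],[3.2,0,14,1,0,0,-0.54],[3.2,-0.5,20,3,0,0,-0.72],[3.2,-1,26,6,0,0,-0.9],[3.2,-1.2,30.5,9,0,0,-1.08],[3.2,-1.2,30.5,12,0,0,-1.26],[3.2,-1.2,30.5,14.7,0,0,-1.44],[3.2,-1.2,30.5,14.7,0,0,-1.62],[3.2,-1.2,30.5,14.7,0,0,-1.811],[3.2,-1.2,30.5,14.7,0,0,-1.811],[3.2,-1.2,30.5,14.7,0,0,-1.811]]]'
python3 - <<'E'
from plan import *
from h import *
T=np.array([[.05,-.9987,0],[-.9987,-.05,0],[0,0,-1]])
s=get_state();print(s["q"].round(3),rel(T,[.4904,-.0009,.1145]),s["width"])
p=camera_params("wrist")
a=grab_frame("wrist");b=grab_frame("side")[150:278,190:318]
cv2.imwrite("pics/hand.png",np.hstack([a,cv2.resize(b,(288,288)).copy() if 0 else cv2.resize(b,(288,384))]))
E
```

```text
t: 16.55
eef_pos: [0.4904, -0.0023, 0.2493]
ee_rot: [3.14, 0.001, -1.526]
force: [-0.4, 0.0, -0.8]
width: 0.032
gripper_force: 0.0
[ 3.960e-01  4.900e-02 -3.760e-01 -1.000e-03 -1.147e+00 -3.510e-01] (array([-0.13, -0.02, 13.48]), array([ 0.001,  0.001, -0.005])) 0.03199763707726348
```

View pics/hand.png

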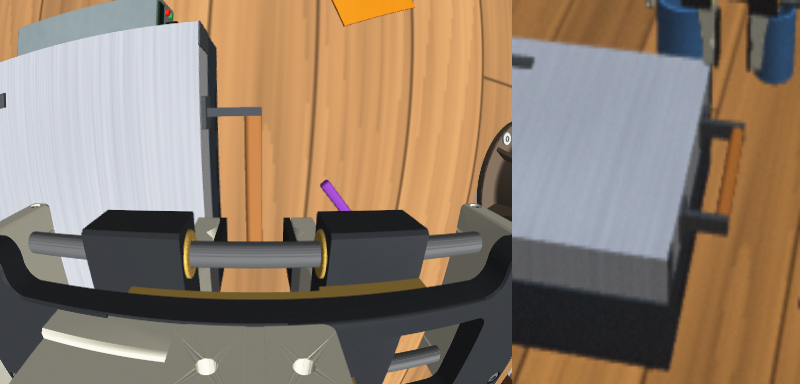

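The bar (u 246–262) is centred between the fingers (gap 222–289), and the inner finger clears the lid face. Descend and grip.

```bash
python3 -m creep '[[[3.2,-0.1,0,4,0,0,0],[3.2,-0.1,0,8,0,0,0],[3.2,-0.1,0,11,0,0,0],[3.2,-0.1,0,13.4,0,0,0],[3.2,-0.1,0,13.4,0,0,0],[0,-0.1,0,13.4,0,0,0],[0,-0.1,0,13.4,0,0,0],[0,-0.1,0,13.4,0,0,0],[0,-0.1,0,13.4,0,0,0],[0,-0.1,0,13.4,0,0,0]]]' 25
python3 - <<'E'
import numpy as np
for th in(.1,.2,.3,.4,.5,.55,.6,.65,.68,.7):
  e=np.arctan2(.0445,.325)+th; print(th,"dx cm",round(100*(.325-.328*np.cos(e)),2),"dz",round(100*(.328*np.sin(e)-.0445),2))
E
```

```text
t: 17.9
eef_pos: [0.4915, -0.0006, 0.1166]
ee_rot: [-3.139, 0.001, -1.52]
force: [4.6, -0.2, 3.9]
width: 0.0151
gripper_force: 25.0
0.1 dx cm 0.61 dz 3.22
0.2 dx cm 1.53 dz 6.37
0.3 dx cm 2.77 dz 9.4
0.4 dx cm 4.3 dz 12.3
0.5 dx cm 6.11 dz 15.03
0.55 dx cm 7.12 dz 16.33
0.6 dx cm 8.19 dz 17.57
0.65 dx cm 9.32 dz 18.76
0.68 dx cm 10.03 dz 19.44
0.7 dx cm 10.51 dz 19.89
```

```bash
python3 -m creep '[[[0,0,-0.27,-1.62,0,0,0],[0,0,-0.61,-3.22,0,0,0],[0,0,-1.03,-4.8,0,0,0],[0,0,-1.53,-6.37,0,0,0],[0,0,-2.11,-7.9,0,0,0],[0,0,-2.77,-9.4,0,0,0],[0,0,-3.5,-10.87,0,0,0],[0,0,-4.3,-12.3,0,0,0],[0,0,-4.3,-12.3,0,0,0]]]'
cat > lid.py <<'E'
from plan import *
s=get_state();h=np.array([.815,.0153,.07]);d=s["eef_pos"]-h; r=-d[0]*np.cos(.05)-d[1]*np.sin(.05)
print("lid est",np.arctan2(d[2],r)-np.arctan2(.0445+.002,.325),"r",np.hypot(r,d[2]),"F",s["force"],s["q"].round(3))
E
python3 lid.py
```

```text
t: 19.02
eef_pos: [0.5354, 0.0018, 0.2389]
ee_rot: [-3.138, 0.001, -1.52]
force: [13.0, -2.1, -11.6]
width: 0.0154
gripper_force: 25.0
lid est 0.40074390391229003 r 0.32687042281105133 F [ 12.97599221  -2.05849203 -11.61957768] [ 0.37   0.131 -0.308 -0.    -1.128 -0.319]
```

```bash
python3 -m creep '[[[0,0,-0.9,-1.35,0,0,0],[0,0,-1.4,-2.0,0,0,0],[0,0,-2,-2.63,0,0,0],[0,0,-2,-2.63,0,0,0]]]'; python3 lid.py
```

```text
t: 19.52
eef_pos: [0.5525, 0.0026, 0.2642]
ee_rot: [3.14, 0.001, -1.521]
force: [2.8, 2.0, -3.7]
width: 0.0149
gripper_force: 25.0
lid est 0.4941918309799835 r 0.32674980202776127 F [ 2.83046547  2.02573191 -3.65724716] [ 0.358  0.146 -0.229 -0.002 -1.196 -0.307]
```

```bash
python3 -m creep '[[[0,0,-0.5,-0.66,0,0,0],[0,0,-1.01,-1.3,0,0,0],[0,0,-1.54,-1.93,0,0,0],[0,0,-2.08,-2.54,0,0,0],[0,0,-2.64,-3.14,0,0,0],[0,0,-3.21,-3.73,0,0,0],[0,0,-3.8,-4.3,0,0,0],[0,0,-4.4,-4.86,0,0,0],[0,0,-4.4,-4.86,0,0,0],[0,0,-4.4,-4.86,0,0,0],[0,0,-4.4,-4.86,0,0,0]]]'; python3 lid.py
```

```text
t: 20.9
eef_pos: [0.5971, 0.0046, 0.3145]
ee_rot: [-3.141, 0.001, -1.52]
force: [-0.6, 5.6, 0.5]
width: 0.0151
gripper_force: 25.0
lid est 0.700190477347544 r 0.32769192969207495 F [-0.61129282  5.59168348  0.54814538] [ 3.340e-01  1.940e-01 -5.700e-02 -1.000e-03 -1.319e+00 -2.830e-01]
```

```bash
python3 -m creep '[[[0,0,0.6,0.56,0,0,0],[0,0,1.19,1.13,0,0,0],[0,0,1.76,1.72,0,0,0],[0,0,2.32,2.32,0,0,0],[0,0,2.86,2.93,0,0,0],[0,0,3.39,3.56,0,0,0],[0,0,3.8,4.07,0,0,0],[0,0,4.2,4.59,0,0,0],[0,0,4.2,4.59,0,0,0],[0,0,4.2,4.59,0,0,0],[0,0,4.2,4.59,0,0,0],[0,0,4.2,4.59,0,0,0]]]'; python3 lid.py
python3 - <<'E'
from h import *
a=grab_frame("side");b=grab_frame("scene")
cv2.imwrite("pics/end.png",np.hstack([a,b]))
# lid top front corner expected in side at .51: report predicted pixels; measure lid angle by bright/edge is left to the TCP estimate
s=get_state();print(s["qd"],s["gripper_force"])
g0=cv2.imread("pics/raw_side.png");j=lambda im:im[140:190,295:322]
hsv=cv2.cvtColor(j(a),cv2.COLOR_BGR2HSV);m=cv2.inRange(hsv,(100,80,30),(125,255,255));h0=cv2.inRange(cv2.cvtColor(j(g0),cv2.COLOR_BGR2HSV),(100,80,30),(125,255,255))
print("jar blue centroid/area now, start:",[(np.argwhere(x).mean(0).round(1),(x>0).sum()) for x in(m,h0)])
E
```

```text
t: 22.4
eef_pos: [0.5551, 0.0023, 0.2676]
ee_rot: [3.141, 0.001, -1.52]
force: [-1.0, 5.1, -0.4]
width: 0.015
gripper_force: 25.0
lid est 0.5073313098910062 r 0.3267908472816992 F [-1.00426158  5.12365939 -0.36031918] [ 3.560e-01  1.480e-01 -2.210e-01 -1.000e-03 -1.203e+00 -3.060e-01]
[-1.28882620e-03  5.80044630e-04 -1.37364247e-04 -9.02222475e-04
 -1.02609982e-03 -8.00894180e-05] 24.99834805727005
jar blue centroid/area now, start: [(array([23. , 11.9]), np.int64(430)), (array([22.1, 11.6]), np.int64(467))]
```

```bash
python3 -c "from station import *;print(job_done())"
```

```text
the job is handed in; nothing more can be done
None
```

I handed the job in at about 22.5 s: the cutter stands wheel-down in the small blue jar, and the lid went to about 0.70 rad, then back to about 0.51 rad, where the gripper holds it still by the handle. The lid angles are worked out from the gripper's position, and the hand-in returned no verdict.

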